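Release and draw the plug gauge, hold it at the green band

TASK

On the gauge stand, twist the orange spring-return release knob clockwise to its stop and let it go, so that the steel latch slides off the collar of the bronze plug gauge and the knob springs back. Then take the plug gauge by its olive-wood handle and draw it straight and gently up its snug bore until the whole green band shows above the block while the red band below it stays hidden in the bore; do not haul on it while it is latched or wedge it sideways, and leave the other things on the bench alone. Finish holding the gauge still there, upright in its bore: do not let go.

Things in the scene. Friction and masses are not known exactly. Their poses are not given: they have to be found in the camera images.
- fixture: Gauge stand, fixed at a place and yaw that vary: steel base 110 x 270 x 12 mm (x, y, z), aluminium bored block 60 x 60 mm, top at z = 85, centred at y = -65, blue housing 70 x 135 mm (y -35 to 100, top z = 92), knob axis at y = +65. Origin: centre of the underside; x away from the robot, y left towards the knob, z up. Only plug and knob rise above z = 115.
- bore_mouth (a point): Centre of the mouth of the vertical bore, on the top of the aluminium block (85 mm above the bench); axes as the stand. The bore is 17 mm wide and 73 mm deep.
- plug: Loose bronze plug gauge, 0.2 kg, in the bore. Origin: on its axis at the foot of its collar (its height over bore_mouth is how far it is drawn, 0 at home); z up its axis. Below: rod 16 mm thick, 73 mm long, green band 26 to 38 mm and red band 50 to 60 mm under the origin. Above: collar 36 mm across, 7 mm thick, 16 mm neck, handle. It falls back if let go.
- plug_grip (a point): Point on the plug's axis, in the olive-wood handle (round, 24 mm across, from 25 to 70 mm above the collar's underside; this point 51 mm above it, 136 mm above the bench when home). Take it here from above, in any yaw.
- knob_grip (a point): On the upright axis of the release knob at grip height (137 mm above the bench). Orange bar 44 mm long, 12 mm thick, z = 117 to 147 mm. The point turns with the knob: x along the bar, y across it. At rest the bar is at yaw +0.6 rad from the stand's x axis. A steel finger under it (top at 113 mm) reaches 46 mm towards the point's -x and pushes a brass pin on the latch.
- release (a joint): Angle of the release knob, rad: 0 at rest, growing clockwise seen from above, stop at 1.2. A spring returns it to 0; about 0.2 N m at the stop.
- latch (a joint): Slide of the steel latch, m: 0 with its tongue over the plug's collar (1.5 mm above it), growing as it slides along the stand's +y, off the collar. Pushed about 35 mm by a full turn of the knob; it stays where it is left (1.2 N friction). The collar is free from about 15 mm.
- latch_tongue (a point): Middle of the end of the latch's tongue (22 mm wide, 6 mm thick), on its top face; 11 mm from the plug's axis while latched.
- egg: Bystander: speckled grey stone polishing egg, 47 mm thick, 56 mm tall, standing on its flat end behind the stand. Origin at its underside.
- peg_a: Bystander: olive-wood peg, 65 mm long, lying in front of the stand. Origin at its underside.
- peg_b: Bystander: the other olive-wood peg, 65 mm long, lying in front of the stand. Origin at its underside.
- reamer: Bystander: bronze T-handled pocket reamer, 115 mm long, 60 mm across its handle, lying at the left of the bench. Origin at its underside.
- spool: Bystander: thread spool with oak ends, 44 mm across, 45 mm tall, at the right of the bench. Origin at its underside.
- wax_jar: Bystander: amber wax jar with a metal lid, 62 mm across, 55 mm tall, at the right of the bench. Origin at its underside.
- brush: Bystander: flat brush, 180 mm long, lying at the left of the bench. Origin at its underside.
Things that resemble listed ones, but are neither listed nor needed, are in the scene too. What is shaped like the plug but purple or turquoise is not meant.

How it is judged:
On the way, in this order (a step that is already met when the one before it is completed fails the run):
1. the release knob is at its stop and the latch is off the collar, the plug still home (value of joint release above 1.1 rad and value of joint latch above 0.02 m and z of plug in the frame of bore_mouth below 0.006 m), for 0.1 s.
2. the knob is let go and has sprung back, the plug still home (value of joint release below 0.1 rad and contact force between the fingers and release below 0.2 N and z of plug in the frame of bore_mouth below 0.006 m), for 0.2 s.
3. the plug is drawn until the whole green band shows, gripped by the fingers (z of plug in the frame of bore_mouth between 0.036 and 0.052 m and contact force between the fingers and plug above 2 N), for 0.2 s.
At the end, for the whole second after the job is handed in: Fingers hold the plug (over 2 N), still (under 10 mm/s), drawn 36 to 52 mm, within 0.06 rad of upright and 6 mm of the bore axis, under 15 N on the stand and 0.5 N on the latch; latch off the collar (over 20 mm), knob back (under 0.1 rad) (all of step 3 and horizontal distance between plug and bore_mouth below 0.006 m and angle between plug's own z axis and vertical below 0.06 rad and contact force between plug and fixture below 15 N and contact force between plug and latch below 0.5 N and linear speed of plug below 0.01 m/s and value of joint release below 0.1 rad and value of joint latch above 0.02 m); the arm keeps its last pose, push and grip.
It fails at once if the plug is drawn so far that the whole red band shows (over 60 mm) (z of plug in the frame of bore_mouth above 0.06 m).
It fails at once if the plug is hauled against the latch (over 12 N) (contact force between plug and latch above 12 N).
It fails at once if the plug is wedged or rammed in its bore (over 50 N on the stand) (contact force between plug and fixture above 50 N).
It fails at once if a bystander is moved by more than 20 mm (distance of any of egg, peg_a, peg_b, reamer, spool, wax_jar, brush from where it was at the start of the episode above 0.02 m).
It also fails if it takes over 51 s, if anything falls off the work surface, if the arm or the gripper's body presses on something with over 40 N, if the wrist force passes 120 N, or if a joint passes its speed limit or range.

ROBOT

A 7-joint arm with a two-finger parallel gripper is mounted at the origin on the work surface. World frame = base frame: x ahead of the robot, y to its left, z up, the work surface at z = 0. Lengths are in m, angles in rad, forces in N, time in s.
With the tool pointing down it reaches from about 0.425 to 0.875 m from the base axis. Payload 4.7 kg.
Tool frame: the origin (TCP) lies where the fingers leave the gripper's body, on its centre line; the fingertips stand 70 mm ahead of it and the grasp point (between the pads) lies 51 mm ahead of it; z points along the fingers, y is the line along which they close (so a half turn about z gives the same grasp; the last joint's range is limited). The gripper opens to 87 mm and grips with 3 to 60 N. Pads are 19 mm wide; open, the fingers measure 117 mm over their backs; the gripper's body (75 mm by 190 mm) begins 51 mm behind the grasp point.
Start: joints at [1.241, 0.321, -0.07, 1.45, 0.023, 1.371, -0.057], TCP at [0.219, -0.612, 0.292] pointing down, gripper open.
Joint ranges: [-2.86, 2.86], [-0.3, 2.09], [-1.38, 1.24], [0.06, 2.45], [-1.56, 4.7], [0.09, 2.05], [-2.69, 2.69]. Speed limits (rad/s): [2.57, 2.57, 3.14, 3.14, 3.14, 3.14, 3.14].

INTERFACE

Orientations are given as a rotation vector (axis times angle).
In Python, from bench import get_state, get_image, get_calibration, close_job gives the robot as it stands.
- The arm moves only by the tool send_rows, never from a script. Its argument "rows" is a list of rows, each an object of numbers: "hand": the finger opening in mm, from 0 to 87; "x", "y", "z": the shift along the world's x, y, z in mm; "roll": the turn about the world's z in degrees. A call has 1 to 10 rows; each row shifts and turns the commanded pose from where the row before left it; what a row does not reach is not made up. A row lasts 1/10 s, in which the tool goes at most 50 mm and 8.59 degrees, less where a joint would pass 70% of its speed; a pose out of reach is approached as far as the arm can. A call is refused whole if a number of a shift passes 50 or a number of a turn 8.59, either way. A call with a gripper value outside its range is refused whole. The fingers move at their own pace and stop on an object; "force" is the grip in N (left out, the last holds). Time passes only in rows, so rows that do not move let the fingers close. It gives the time, the measured TCP pose, the force, the opening and the grip force at its end, in the units of the state.
- get_state(): the state, without advancing time (a new reading comes with each control period).
- get_image(name): name is "scene" or "top" or "wrist"; returns the picture (480x640x3 uint8, blue, green, red); there is no depth.
- get_calibration(name): a dict with "mtx" (3x3 intrinsics, pixels), "world_from_camera" (4x4, takes a point from camera to world coordinates). Camera axes: x right, y down, z forward; pixel columns grow to the right and rows downward; lengths in m; the calibration is good to about 2 mm. The wrist camera is an equidistant fisheye: a pixel r from the principal point sees the ray r / f radians off the axis. A picture is of the moment at which its call begins: read the wrist's pose just before it. get_calibration takes no time and is no camera call; for the wrist camera it gives the pose at the moment of the call.
- close_job(): hands the job in; it is judged then, once.
The state is a dict: "time": time; "joint_positions": joint angles; "qd": joint speeds; "joint_torque": joint torques, N m; "position": TCP position; "tool_rot": TCP orientation; "ft_force": force on the tool from outside, world axes, zero at the start; "torque": the same for the moment, N m; "grip_width": opening from 0.0 (shut) to 1.0 (fully open); "grip_force": force on a finger pad.
Only numpy, scipy, OpenCV 4.12 (cv2) and the standard library are available. Lean on these libraries where they do the work, as an engineer would, in place of code of your own. Each camera call takes 0.05 s, during which the arm holds its last target. There are 200 camera calls.

## Working session

There is one attempt and no reset: what is moved stays moved. The work goes in short steps, Python scripts to look and compute and a tool call to move; the robot and the scene stay as the last step left them, time stands still between calls to the robot, and variables do not carry over. Pictures are saved under pics/ and viewed, at most 10 in all, crops included, and the job is handed in when it is done.

Besides the shell and the picture viewer there is one more tool, called after "Call:" as a command line: name --argument value ..., lists and objects as JSON in quotes. send_rows: Moves the arm, as the interface text tells. Its arguments: {"type":"object","properties":{"rows":{"type":"array","items":{"type":"object","properties":{"hand":{"type":"number"},"x":{"type":"number"},"y":{"type":"number"},"z":{"type":"number"},"roll":{"type":"number"}}}},"force":{"type":"number"}},"required":["rows"]}

```bash
mkdir -p pics; python3 - <<'E'
from bench import *
import cv2,numpy as np
s=get_state();print(s)
for n in("scene","top"):
    cv2.imwrite(f"pics/{n}0.png",get_image(n));c=get_calibration(n);print(n,np.round(c["mtx"],1).tolist(),np.round(c["world_from_camera"],3).tolist())
E
```

```text
{'time': 0.0, 'joint_positions': array([ 1.24111388,  0.32182162, -0.07010195,  1.45166518,  0.02260215,
        1.37079421, -0.05691822]), 'qd': array([-0.0002239 ,  0.00102094,  0.00070369,  0.00074274,  0.0009097 ,
        0.0002198 ,  0.00167561]), 'joint_torque': array([-3.48665862e-04, -4.91289997e+01, -4.04113596e-01, -3.12529635e+01,
       -6.40737475e-02,  4.36556130e-02,  1.66960035e-04]), 'position': array([ 0.21891091, -0.61158486,  0.29116735]), 'tool_rot': array([-3.09346016e+00, -5.37084368e-01,  6.56107236e-04]), 'ft_force': array([-0.02413092, -0.89070198, -0.79100824]), 'torque': array([ 0.00298457, -0.06155116, -0.0335091 ]), 'grip_force': 0.0, 'grip_width': 1.000534802098384}
scene [[465.9, 0.0, 316.7], [0.0, 465.9, 237.0], [0.0, 0.0, 1.0]] [[-0.2, 0.803, -0.561, 1.121], [0.98, 0.173, -0.101, 0.102], [0.016, -0.57, -0.822, 0.896], [0.0, 0.0, 0.0, 1.0]]
top [[528.8, 0.0, 325.5], [0.0, 528.8, 240.1], [0.0, 0.0, 1.0]] [[0.051, -0.977, 0.206, 0.337], [-0.999, -0.051, 0.006, -0.025], [0.004, -0.206, -0.978, 1.262], [0.0, 0.0, 0.0, 1.0]]
```

View pics/scene0.png

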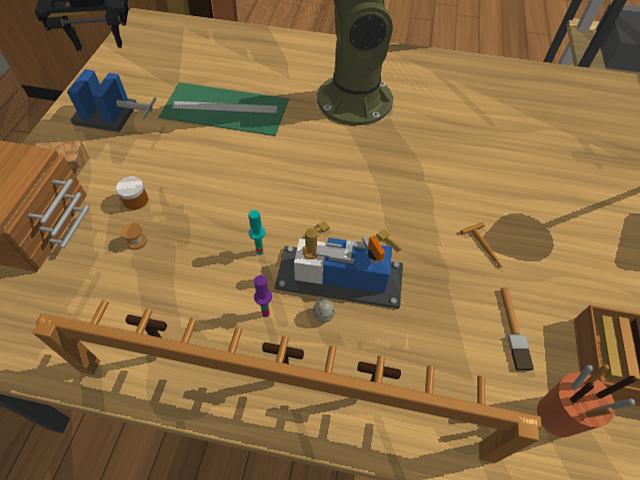

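View pics/top0.png

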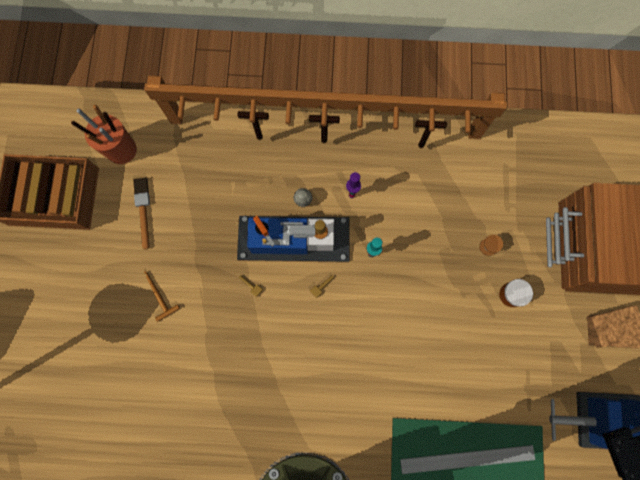

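The scene view shows the stand at about (340,270), its plug handle at (311,240) and the orange knob at (377,247). A turquoise decoy is at (257,235) and a purple one at (262,295). In the top view, the stand plate spans (238..350, 217..262), with the knob at (261,226) and the handle at (320,230).

```bash
cat > h.py <<'E'
import cv2,numpy as np
from bench import *
def ray(n,px,c=None):
    c=c or get_calibration(n);K=c["mtx"];T=c["world_from_camera"]
    px=np.atleast_2d(np.array(px,float))
    x=(px[:,0]-K[0,2])/K[0,0];y=(px[:,1]-K[1,2])/K[1,1]
    if n=="wrist":
        r=np.hypot(x,y)+1e-12;d=np.c_[x/r*np.sin(r),y/r*np.sin(r),np.cos(r)]
    else:d=np.c_[x,y,np.ones(len(x))]
    return T[:3,3],d@T[:3,:3].T
def plane(n,px,z,c=None):
    o,d=ray(n,px,c);return o+d*((z-o[2])/d[:,2])[:,None]
def meet(a,b):
    (o,d),(p,e)=a,b;d=d[0];e=e[0]
    t=np.linalg.lstsq(np.c_[d,-e],p-o,rcond=None)[0];return (o+d*t[0]+p+e*t[1])/2,np.linalg.norm(o+d*t[0]-p-e*t[1])
def mask(im,lo,hi,box):
    m=cv2.inRange(cv2.cvtColor(im,cv2.COLOR_BGR2HSV),lo,hi);k=np.zeros_like(m);x0,y0,x1,y1=box;k[y0:y1,x0:x1]=m[y0:y1,x0:x1];return k
def big(m):
    return max(cv2.findContours(m,cv2.RETR_EXTERNAL,cv2.CHAIN_APPROX_NONE)[0],key=cv2.contourArea)
E
python3 - <<'E'
from h import *
t=cv2.imread("pics/top0.png");s=cv2.imread("pics/scene0.png")
hsv=cv2.cvtColor(t,cv2.COLOR_BGR2HSV)
print("plate,handle,knob hsv",hsv[257,290],hsv[222,320],hsv[226,262])
wood=mask(t,(8,60,60),(25,255,255),(225,205,362,275))
inv=np.zeros_like(wood);inv[205:275,225:362]=255-wood[205:275,225:362]
inv=cv2.morphologyEx(inv,cv2.MORPH_OPEN,np.ones((9,9)))
r=cv2.minAreaRect(big(inv));b=cv2.boxPoints(r);print(r)
P=plane("top",b,0.012);print(np.round(P,3),"centre",P.mean(0).round(3))
e=[P[(i+1)%4]-P[i] for i in range(4)];L=max(e[:2],key=np.linalg.norm);print([np.linalg.norm(v).round(3) for v in e],"long dir deg",np.degrees(np.arctan2(L[1],L[0])))
kt=big(mask(t,(0,180,100),(12,255,255),(245,210,275,245)));ks=big(mask(s,(0,180,100),(12,255,255),(355,225,395,270)))
for n,k in(("top",kt),("scene",ks)):
    q=cv2.minAreaRect(k);print(n,q,plane(n,[q[0]],.14).round(3))
cv2.imwrite("pics/crop0.png",np.hstack([cv2.resize(t[205:275,230:360],None,fx=3,fy=3),cv2.resize(s[215:305,270:405],None,fx=3,fy=3)[:210]]))
E
```

```text
plate,handle,knob hsv [90 10 50] [ 20 163 117] [ 11 221 167]
((293.41851806640625, 237.89031982421875), (110.71794891357422, 44.060546875), 0.9548412561416626)
[[ 0.544  0.191  0.012]
 [ 0.653  0.198  0.012]
 [ 0.662 -0.071  0.012]
 [ 0.553 -0.074  0.012]] centre [0.603 0.061 0.012]
[np.float64(0.109), np.float64(0.27), np.float64(0.109), np.float64(0.265)] long dir deg -88.00504308748445
top ((259.7691955566406, 224.65382385253906), (19.691856384277344, 5.547001838684082), 56.3099365234375) [[0.601 0.127 0.14 ]]
scene ((384.0, 253.0), (0.0, 0.0), 0.0) [[0.614 0.144 0.14 ]]
```

View pics/crop0.png

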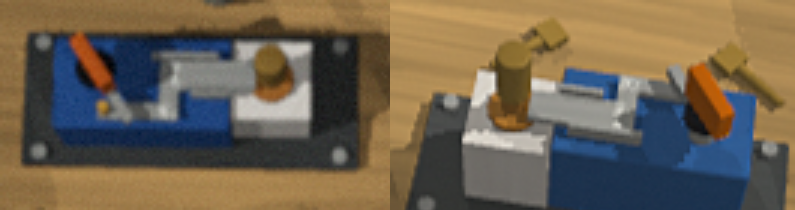

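Call:
send_rows --rows '[{"x":30,"y":28,"hand":50},{"x":30,"y":28},{"x":30,"y":28},{"x":30,"y":28},{"x":30,"y":28},{"x":30,"y":28},{"x":30,"y":28},{"x":30,"y":28},{"x":30,"y":28},{"x":30,"y":28}]'

```text
schema error: expected keys hand, x, y, z, roll
```

Call:
send_rows --rows '[{"x":8,"y":44,"roll":5.6},{"x":8,"y":44,"roll":5.6},{"x":8,"y":44,"roll":5.6},{"x":8,"y":44,"roll":5.6},{"x":8,"y":44,"roll":5.6},{"x":8,"y":44,"roll":5.6},{"x":8,"y":44,"roll":5.6},{"x":8,"y":44,"roll":5.6},{"x":8,"y":44,"roll":5.6},{"x":8,"y":44,"roll":5.6}]'

```text
schema error: expected keys hand, x, y, z, roll
```

Call:
send_rows --rows '[{"y":0},{"y":0}]'

```text
schema error: expected keys hand, x, y, z, roll
```

```bash
python3 - <<'E'
from h import *
c=get_calibration("wrist");im=get_image("wrist");cv2.imwrite("pics/w1.png",im)
s=get_state();print(s["time"],s["position"],s["tool_rot"],s["grip_width"],s["joint_positions"].round(2))
print(c["mtx"].round(1).tolist(),c["world_from_camera"].round(3).tolist())
import pickle;pickle.dump(c,open("w1.pkl","wb"))
E
```

```text
0.15 [ 0.21895733 -0.61168518  0.29145319] [-3.09393507e+00 -5.37238925e-01  5.09354752e-04] 1.0013275678038474 [ 1.24  0.32 -0.07  1.45  0.02  1.37 -0.06]
[[371.6, 0.0, 318.6], [0.0, 371.6, 245.5], [0.0, 0.0, 1.0]] [[0.336, -0.901, -0.274, 0.293], [-0.942, -0.322, -0.096, -0.584], [-0.002, 0.29, -0.957, 0.384], [0.0, 0.0, 0.0, 1.0]]
```

View pics/w1.png

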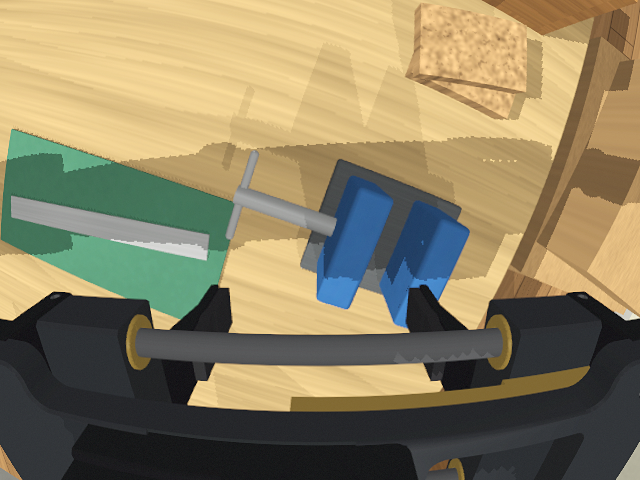

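All five keys are required in each row, so the moves were refused. The wrist view still shows the start area: blue vise at (390,240), fingers at (205,330) and (435,330).

Call:
send_rows --rows '[{"x":30,"y":28,"z":0,"roll":0,"hand":50},{"x":30,"y":28,"z":0,"roll":0,"hand":50},{"x":30,"y":28,"z":0,"roll":0,"hand":50},{"x":30,"y":28,"z":0,"roll":0,"hand":50},{"x":30,"y":28,"z":0,"roll":0,"hand":50},{"x":30,"y":28,"z":0,"roll":0,"hand":50},{"x":30,"y":28,"z":0,"roll":0,"hand":50},{"x":30,"y":28,"z":0,"roll":0,"hand":50},{"x":30,"y":28,"z":0,"roll":0,"hand":50},{"x":30,"y":28,"z":0,"roll":0,"hand":50}]'

```text
time: 1.15
position: [0.52, -0.3307, 0.2921]
tool_rot: [-3.095, -0.537, 0.0]
ft_force: [-0.4, -0.1, -1.0]
grip_width: 0.577
grip_force: 0.0
```

Call:
send_rows --rows '[{"x":8,"y":44,"z":0,"roll":5.6,"hand":50},{"x":8,"y":44,"z":0,"roll":5.6,"hand":50},{"x":8,"y":44,"z":0,"roll":5.6,"hand":50},{"x":8,"y":44,"z":0,"roll":5.6,"hand":50},{"x":8,"y":44,"z":0,"roll":5.6,"hand":50},{"x":8,"y":44,"z":0,"roll":5.6,"hand":50},{"x":8,"y":44,"z":0,"roll":5.6,"hand":50},{"x":8,"y":44,"z":0,"roll":5.6,"hand":50},{"x":8,"y":44,"z":0,"roll":5.6,"hand":50},{"x":8,"y":44,"z":0,"roll":5.6,"hand":50}]'

```text
time: 2.15
position: [0.5991, 0.1095, 0.2922]
tool_rot: [2.477, 1.932, -0.0]
ft_force: [1.1, -0.6, 0.1]
grip_width: 0.574
grip_force: 0.0
```

Call:
send_rows --rows '[{"x":0,"y":0,"z":0,"roll":0,"hand":50},{"x":0,"y":0,"z":0,"roll":0,"hand":50}]'

```text
time: 2.35
position: [0.5987, 0.1094, 0.2919]
tool_rot: [-2.478, -1.931, 0.001]
ft_force: [-0.7, 0.5, -0.6]
grip_width: 0.571
grip_force: 0.0
```

```bash
python3 - <<'E'
from h import *
c=get_calibration("wrist");im=get_image("wrist");cv2.imwrite("pics/w2.png",im)
s=get_state();print(s["time"],s["position"],s["tool_rot"],s["grip_width"],s["joint_positions"].round(2))
import pickle;pickle.dump(c,open("w2.pkl","wb"))
E
```

```text
2.4 [0.59899428 0.10742071 0.29179632] [ 2.48084960e+00  1.92690965e+00 -1.89554550e-03] 0.5739194218241301 [ 0.33  0.3  -0.67  1.54  0.19  1.37 -0.61]
```

View pics/w2.png

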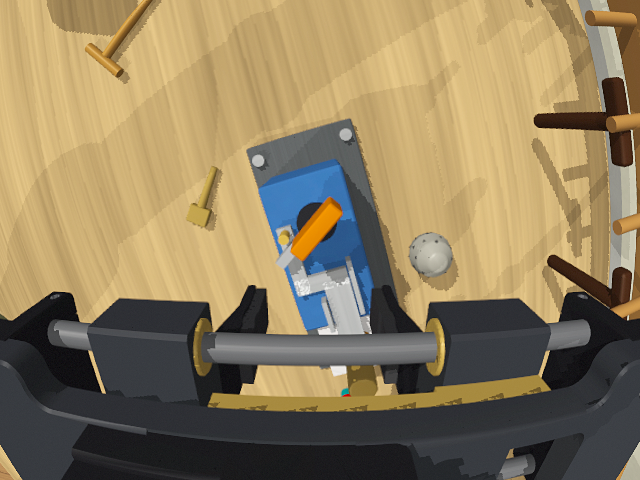

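The wrist view shows the orange bar at (317,228), about 40° off being square to the closing line. The egg is at (431,254). I'll measure the knob from this view.

```bash
python3 - <<'E'
from h import *
import pickle;c=pickle.load(open("w2.pkl","rb"));im=cv2.imread("pics/w2.png")
k=big(mask(im,(5,200,150),(18,255,255),(270,180,360,280)))
r=cv2.minAreaRect(k);print(r)
P=plane("wrist",k[:,0,:],.147,c)
q=cv2.minAreaRect((P[:,:2]*1000).astype(np.float32));print(q)
# bright top face only
h=cv2.cvtColor(im,cv2.COLOR_BGR2HSV);print([h[y,x].tolist() for x,y in((315,232),(318,240),(325,215),(305,240),(335,205),(340,212))])
k=big(mask(im,(5,200,235),(18,255,255),(270,180,360,280)));print(cv2.minAreaRect((plane("wrist",k[:,0,:],.147,c)[:,:2]*1000).astype(np.float32)))
# plate corners
b=np.array([[248,150],[352,120]]);print(plane("wrist",b,.012,c).round(3))
E
```

```text
((315.45001220703125, 228.64999389648438), (22.07948112487793, 66.88438415527344), 40.23635482788086)
((599.7387084960938, 129.04058837890625), (45.33911895751953, 14.685592651367188), 36.49418640136719)
[[18, 255, 234], [18, 255, 223], [18, 255, 238], [18, 255, 235], [16, 252, 151], [18, 255, 219]]
((597.238525390625, 129.4593048095703), (40.53498458862305, 5.896177291870117), 30.250389099121094)
[[0.545 0.192 0.012]
 [0.653 0.195 0.012]]
```

Call:
send_rows --rows '[{"x":0,"y":4,"z":0,"roll":-7.9,"hand":60},{"x":1,"y":4,"z":0,"roll":-7.9,"hand":60},{"x":0,"y":4,"z":0,"roll":-7.9,"hand":60},{"x":0,"y":4,"z":0,"roll":-7.9,"hand":60},{"x":0,"y":4,"z":0,"roll":-7.9,"hand":60},{"x":0,"y":0,"z":-25,"roll":0,"hand":60},{"x":0,"y":0,"z":-25,"roll":0,"hand":60},{"x":0,"y":0,"z":0,"roll":0,"hand":60}]'

```text
time: 3.2
position: [0.5984, 0.1247, 0.2386]
tool_rot: [2.988, 0.97, -0.011]
ft_force: [-0.7, -0.5, 0.4]
grip_width: 0.691
grip_force: 0.0
```

```bash
python3 - <<'E'
from h import *
c=get_calibration("wrist");im=get_image("wrist");cv2.imwrite("pics/w3.png",im)
s=get_state();print(s["time"],s["position"],s["tool_rot"],s["joint_positions"].round(2))
k=big(mask(im,(5,200,120),(19,255,255),(230,150,450,330)))
print(cv2.minAreaRect((plane("wrist",k[:,0,:],.147,c)[:,:2]*1000).astype(np.float32)))
E
```

```text
3.25 [0.59941071 0.12538321 0.24074619] [ 2.98722297  0.9707871  -0.00623278] [ 0.22  0.33 -0.58  1.6   0.18  1.28 -1.33]
((602.65576171875, 129.0419921875), (49.048912048339844, 11.505167961120605), 36.50849151611328)
```

View pics/w3.png

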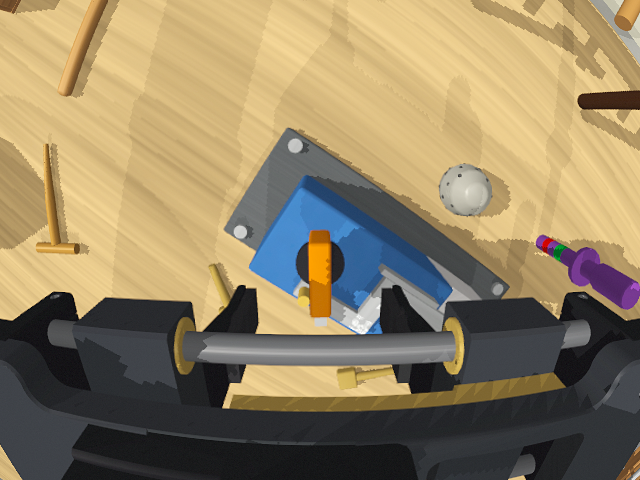

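The bar at (320,273) is square to the fingers and centred between them. Now I go down and grip.

Call:
send_rows --rows '[{"x":1,"y":1,"z":-20,"roll":0,"hand":60},{"x":0,"y":0,"z":-20,"roll":0,"hand":60},{"x":0,"y":0,"z":-10,"roll":0,"hand":60},{"x":0,"y":0,"z":0,"roll":0,"hand":60},{"x":0,"y":0,"z":0,"roll":0,"hand":60}]'

```text
time: 3.75
position: [0.6017, 0.1288, 0.1935]
tool_rot: [2.986, 0.975, 0.002]
ft_force: [0.1, -1.1, 0.3]
grip_width: 0.688
grip_force: 0.0
```

Call:
send_rows --force 40 --rows '[{"x":0,"y":0,"z":0,"roll":0,"hand":8},{"x":0,"y":0,"z":0,"roll":0,"hand":8},{"x":0,"y":0,"z":0,"roll":0,"hand":8},{"x":0,"y":0,"z":0,"roll":0,"hand":8},{"x":0,"y":0,"z":0,"roll":0,"hand":8},{"x":0,"y":0,"z":0,"roll":0,"hand":8}]'

```text
time: 4.35
position: [0.6011, 0.129, 0.1923]
tool_rot: [2.986, 0.976, -0.0]
ft_force: [-0.3, 0.3, 0.8]
grip_width: 0.226
grip_force: 0.0
```

Call:
send_rows --rows '[{"x":0,"y":0,"z":0,"roll":0,"hand":8},{"x":0,"y":0,"z":0,"roll":0,"hand":8},{"x":0,"y":0,"z":0,"roll":0,"hand":8}]'

```text
time: 4.65
position: [0.6022, 0.1273, 0.1923]
tool_rot: [2.985, 0.973, 0.002]
ft_force: [4.6, -3.9, -2.4]
grip_width: 0.136
grip_force: 40.0
```

Call:
send_rows --rows '[{"x":0,"y":0,"z":0,"roll":-6.8,"hand":8},{"x":0,"y":0,"z":0,"roll":-6.8,"hand":8},{"x":0,"y":0,"z":0,"roll":-6.8,"hand":8},{"x":0,"y":0,"z":0,"roll":-6.8,"hand":8},{"x":0,"y":0,"z":0,"roll":-6.8,"hand":8},{"x":0,"y":0,"z":0,"roll":-6.8,"hand":8},{"x":0,"y":0,"z":0,"roll":-6.8,"hand":8},{"x":0,"y":0,"z":0,"roll":-6.8,"hand":8},{"x":0,"y":0,"z":0,"roll":-6.8,"hand":8},{"x":0,"y":0,"z":0,"roll":-6.8,"hand":8}]'

```text
time: 5.65
position: [0.6022, 0.1255, 0.1922]
tool_rot: [3.015, -0.87, 0.004]
ft_force: [3.3, -6.6, -1.0]
grip_width: 0.136
grip_force: 40.0
```

Call:
send_rows --rows '[{"x":0,"y":0,"z":0,"roll":-1.5,"hand":8},{"x":0,"y":0,"z":0,"roll":0,"hand":8},{"x":0,"y":0,"z":0,"roll":0,"hand":8},{"x":0,"y":0,"z":0,"roll":0,"hand":8}]'

```text
time: 6.05
position: [0.6022, 0.1255, 0.1923]
tool_rot: [3.006, -0.901, 0.004]
ft_force: [3.8, -7.0, -1.2]
grip_width: 0.14
grip_force: 40.0
```

```bash
python3 - <<'E'
from h import *
im=get_image("top");cv2.imwrite("pics/t4.png",cv2.resize(im[190:290,220:370],None,fx=4,fy=4))
s=get_state();print(s["position"],s["torque"],s["ft_force"],"closing deg",2*np.degrees(np.arctan2(s["tool_rot"][1],s["tool_rot"][0]))-90,s["joint_positions"].round(2))
E
```

```text
[0.60222123 0.12554622 0.19228076] [-1.36044083 -0.68708529  0.44832594] [ 4.09826762 -6.93128945 -0.66407588] closing deg -123.38775037362123 [ 0.06  0.34 -0.38  1.65  0.14  1.17 -2.51]
```

View pics/t4.png

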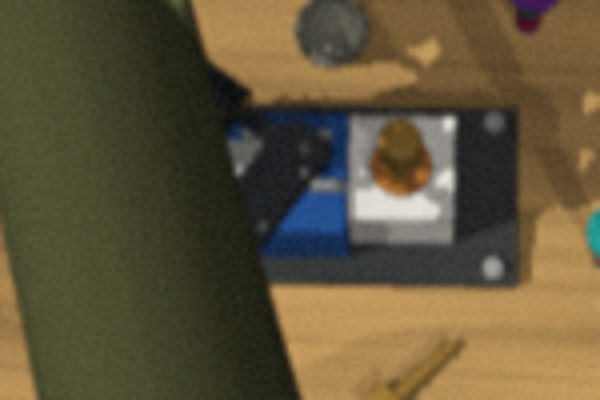

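The latch has slid off the collar: the plug at (400,160) is free with nothing on it. The reaction torque is about 0.45 N·m at 69.8° of turn, so the knob is at its stop. Releasing it now.

Call:
send_rows --rows '[{"x":0,"y":0,"z":0,"roll":0,"hand":80},{"x":0,"y":0,"z":0,"roll":0,"hand":80},{"x":0,"y":0,"z":0,"roll":0,"hand":80},{"x":0,"y":0,"z":0,"roll":0,"hand":80},{"x":0,"y":0,"z":0,"roll":0,"hand":80},{"x":0,"y":0,"z":0,"roll":0,"hand":80},{"x":0,"y":0,"z":0,"roll":0,"hand":80}]'

```text
time: 6.8
position: [0.6002, 0.1304, 0.192]
tool_rot: [-3.01, 0.898, 0.003]
ft_force: [-0.1, 0.5, 0.2]
grip_width: 0.686
grip_force: 0.0
```

Call:
send_rows --rows '[{"x":0,"y":0,"z":20,"roll":0,"hand":80},{"x":0,"y":0,"z":30,"roll":0,"hand":80},{"x":0,"y":0,"z":30,"roll":0,"hand":80},{"x":0,"y":0,"z":0,"roll":8,"hand":60},{"x":0,"y":0,"z":0,"roll":8,"hand":60},{"x":0,"y":0,"z":0,"roll":8,"hand":60},{"x":0,"y":0,"z":0,"roll":8,"hand":60},{"x":0,"y":0,"z":0,"roll":8,"hand":60},{"x":0,"y":0,"z":0,"roll":8,"hand":60}]'

```text
time: 7.7
position: [0.6003, 0.1302, 0.272]
tool_rot: [-3.113, -0.413, 0.002]
ft_force: [0.4, -0.3, 0.6]
grip_width: 0.691
grip_force: 0.0
```

Call:
send_rows --rows '[{"x":0,"y":-20,"z":0,"roll":8,"hand":60},{"x":0,"y":-20,"z":0,"roll":8,"hand":60},{"x":0,"y":-20,"z":0,"roll":0,"hand":60},{"x":0,"y":0,"z":0,"roll":0,"hand":60},{"x":0,"y":0,"z":0,"roll":0,"hand":60}]'

```text
time: 8.2
position: [0.6007, 0.0701, 0.2722]
tool_rot: [-3.028, -0.831, 0.001]
ft_force: [-1.3, 0.7, 0.1]
grip_width: 0.687
grip_force: 0.0
```

```bash
python3 - <<'E'
from h import *
import pickle
c=get_calibration("wrist");im=get_image("wrist");cv2.imwrite("pics/w5.png",im);pickle.dump(c,open("w5.pkl","wb"))
s=get_state();print(s["time"],s["position"],s["tool_rot"],s["joint_positions"].round(2),s["ft_force"])
print("closing deg",(2*np.degrees(np.arctan2(s["tool_rot"][1],s["tool_rot"][0]))-90)%180)
E
```

```text
8.25 [0.60069117 0.07094819 0.27225568] [-3.02748282e+00 -8.33278605e-01  1.34379501e-04] [ 0.26  0.27 -0.51  1.58  0.14  1.32 -1.3 ] [-0.26342141  0.07811824  0.4585402 ]
closing deg 120.77786634655894
```

View pics/w5.png

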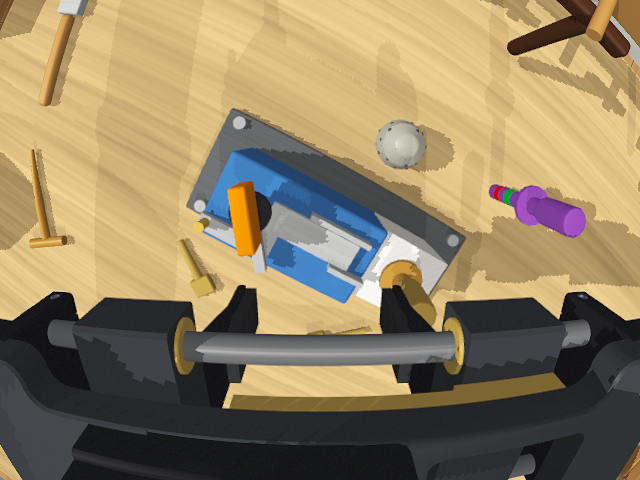

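The knob is back at (245,217), its rest direction. The latch has moved off the collar and the plug's collar is at (402,275), clear. Next I go over the plug.

Call:
send_rows --rows '[{"x":1,"y":-20,"z":0,"roll":0,"hand":60},{"x":1,"y":-20,"z":0,"roll":0,"hand":60},{"x":1,"y":-20,"z":-10,"roll":0,"hand":60},{"x":1,"y":-14,"z":-10,"roll":0,"hand":60},{"x":0,"y":0,"z":0,"roll":0,"hand":60},{"x":0,"y":0,"z":0,"roll":0,"hand":60}]'

```text
time: 8.85
position: [0.6049, -0.0034, 0.252]
tool_rot: [-3.028, -0.833, 0.001]
ft_force: [-0.3, -0.0, 0.5]
grip_width: 0.692
grip_force: 0.0
```

```bash
python3 - <<'E'
from h import *
import pickle
c=get_calibration("wrist");im=get_image("wrist");cv2.imwrite("pics/w6.png",im);pickle.dump(c,open("w6.pkl","wb"))
s=get_state();print(s["time"],s["position"],s["tool_rot"])
# where the grasp axis should appear at handle-top and collar height
T=np.linalg.inv(c["world_from_camera"])
for z in(.155,.092):
    for p in((.605,-.004),s["position"][:2]):
        q=T[:3,:3]@np.array([*p,z])+T[:3,3];th=np.arctan2(np.hypot(*q[:2]),q[2]);u=q[:2]/np.hypot(*q[:2])*th*c["mtx"][0,0]+c["mtx"][:2,2];print(z,p,u.round(0))
cv2.imwrite("pics/w6c.png",cv2.resize(im[180:340,240:440],None,fx=3,fy=3))
E
```

```text
8.9 [ 0.60509761 -0.00295352  0.25243425] [-3.02750044e+00 -8.34303511e-01 -6.25730480e-04]
0.155 (0.605, -0.004) [322. 283.]
0.155 [ 0.60509761 -0.00295352] [320. 282.]
0.092 (0.605, -0.004) [321. 249.]
0.092 [ 0.60509761 -0.00295352] [320. 248.]
```

View pics/w6c.png

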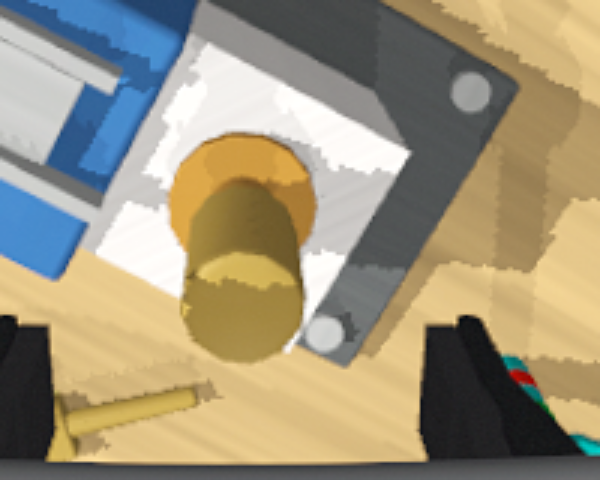

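The handle top is centred at (321,282), matching the grasp axis prediction of (320,282). Going down and gripping.

Call:
send_rows --rows '[{"x":0,"y":0,"z":-20,"roll":0,"hand":60},{"x":0,"y":0,"z":-20,"roll":0,"hand":60},{"x":0,"y":0,"z":-15,"roll":0,"hand":60},{"x":0,"y":0,"z":-10,"roll":0,"hand":60},{"x":0,"y":0,"z":0,"roll":0,"hand":60},{"x":0,"y":0,"z":0,"roll":0,"hand":60}]'

```text
time: 9.5
position: [0.6054, -0.0046, 0.1878]
tool_rot: [3.029, 0.832, 0.001]
ft_force: [-0.5, 0.7, 0.5]
grip_width: 0.689
grip_force: 0.0
```

Call:
send_rows --force 10 --rows '[{"x":0,"y":0,"z":0,"roll":0,"hand":18},{"x":0,"y":0,"z":0,"roll":0,"hand":18},{"x":0,"y":0,"z":0,"roll":0,"hand":18},{"x":0,"y":0,"z":0,"roll":0,"hand":18},{"x":0,"y":0,"z":0,"roll":0,"hand":18},{"x":0,"y":0,"z":0,"roll":0,"hand":18},{"x":0,"y":0,"z":0,"roll":0,"hand":18},{"x":0,"y":0,"z":0,"roll":0,"hand":18}]'

```text
time: 10.3
position: [0.6051, -0.0049, 0.1873]
tool_rot: [-3.03, -0.832, -0.0]
ft_force: [-0.6, 0.7, 1.2]
grip_width: 0.271
grip_force: 10.0
```

Call:
send_rows --force 25 --rows '[{"x":0,"y":0,"z":0,"roll":0,"hand":18},{"x":0,"y":0,"z":0,"roll":0,"hand":18},{"x":0,"y":0,"z":2,"roll":0,"hand":18},{"x":0,"y":0,"z":2,"roll":0,"hand":18},{"x":0,"y":0,"z":2,"roll":0,"hand":18},{"x":0,"y":0,"z":2,"roll":0,"hand":18},{"x":0,"y":0,"z":2,"roll":0,"hand":18}]'

```text
time: 11.0
position: [0.605, -0.005, 0.1974]
tool_rot: [3.029, 0.831, -0.0]
ft_force: [0.5, 0.5, -1.7]
grip_width: 0.267
grip_force: 25.0
```

Call:
send_rows --rows '[{"x":0,"y":0,"z":3,"roll":0,"hand":18},{"x":0,"y":0,"z":3,"roll":0,"hand":18},{"x":0,"y":0,"z":3,"roll":0,"hand":18},{"x":0,"y":0,"z":3,"roll":0,"hand":18},{"x":0,"y":0,"z":3,"roll":0,"hand":18},{"x":0,"y":0,"z":3,"roll":0,"hand":18},{"x":0,"y":0,"z":0,"roll":0,"hand":18}]'

```text
time: 11.7
position: [0.6053, -0.005, 0.2159]
tool_rot: [3.029, 0.831, 0.001]
ft_force: [-0.1, 0.4, -1.8]
grip_width: 0.265
grip_force: 25.0
```

Call:
send_rows --rows '[{"x":0,"y":0,"z":3,"roll":0,"hand":18},{"x":0,"y":0,"z":3,"roll":0,"hand":18},{"x":0,"y":0,"z":3,"roll":0,"hand":18},{"x":0,"y":0,"z":3,"roll":0,"hand":18},{"x":0,"y":0,"z":3,"roll":0,"hand":18},{"x":0,"y":0,"z":1,"roll":0,"hand":18},{"x":0,"y":0,"z":0,"roll":0,"hand":18},{"x":0,"y":0,"z":0,"roll":0,"hand":18},{"x":0,"y":0,"z":0,"roll":0,"hand":18},{"x":0,"y":0,"z":0,"roll":0,"hand":18}]'

```text
time: 12.7
position: [0.605, -0.005, 0.2311]
tool_rot: [3.03, 0.832, -0.0]
ft_force: [0.0, -0.0, -2.3]
grip_width: 0.271
grip_force: 25.0
```

```bash
python3 - <<'E'
from h import *
s=get_state();print(s["time"],s["position"],s["ft_force"],s["torque"])
a=get_image("wrist");b=get_image("scene")
cv2.imwrite("pics/end.png",np.hstack([cv2.resize(a[170:350,240:440],(400,360)),cv2.resize(b[205:295,295:395],(400,360))]))
E
```

```text
12.7 [ 0.60499627 -0.00500522  0.2311197 ] [ 0.02610287 -0.03908439 -2.30317856] [-0.01063609 -0.0168168   0.00506451]
```

View pics/end.png

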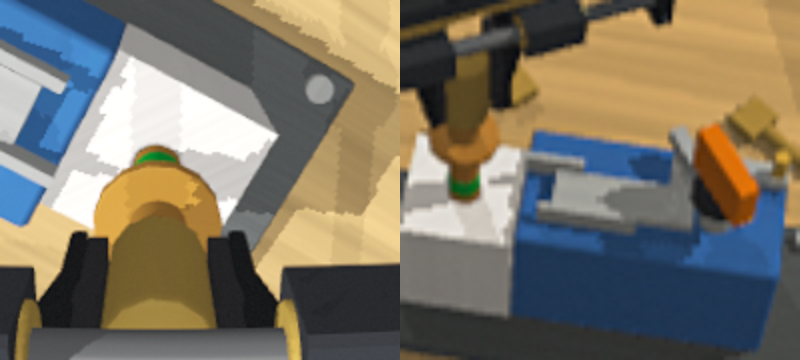

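The whole green band shows at (465,187), with bare bronze under it and red still hidden. The latch is off and the knob is back. The gauge hangs upright with only its weight (2.3 N) on the wrist.

```bash
python3 -c "
from bench import close_job
print(close_job())"
```

```text
the job is handed in; nothing more can be done
None
```

The job is handed in: the knob was twisted to its stop and sprang back, the latch is off the collar, and the gauge is held still and upright, drawn about 44 mm, with the whole green band showing and the red band hidden; no verdict was returned.

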